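# Slide the dish tray home on the loading bed

### The arm

A 6-joint arm with a two-finger parallel gripper is mounted at the origin on the work surface. World frame = base frame: x ahead of the robot, y to its left, z up, the work surface at z = 0. Lengths are in m, angles in rad, forces in N, time in s.
With the tool pointing down it reaches from about 0.35 to 0.975 m from the base axis. Payload 4.9 kg.
Tool frame: the origin (TCP) lies at the very end of the fingers, on their centre line; the grasp point (between the pads) lies 19 mm behind it (ctrl.grasp_offset is the distance from the TCP to the grasp point, in m); y points along the fingers, z is the direction in which the jaws open and shut, and the axes are right-handed (so a half turn about y gives the same grasp; the last joint's range is limited). The gripper opens to 85 mm and grips with 20 to 120 N. Pads are 22 mm wide; open, the fingers measure 114 mm over their backs; the gripper's body (76 mm by 85 mm) begins 54 mm behind the grasp point. The pads swing forward as they close: fully open they stand 13 mm farther back than shut.
Start: joints at [1.027, 0.053, 1.613, -0, 1.476, -0.119], TCP at [0.258, 0.569, 0.231] pointing down, gripper open.
Joint ranges: [-3.01, 3.01], [-1.01, 2.22], [0.06, 2.58], [-1.02, 4.17], [0.09, 2.62], [-3.14, 3.14]. Speed limits (rad/s): [2.57, 2.57, 3.14, 3.14, 3.14, 3.14].

### API

Orientations are given as a rotation vector (axis times angle).
In Python, from station import ctrl, eyes, finish_job, find_in, regions_of, pinpoint gives the robot as it stands.
- The arm moves only by the tool play_rows, never from a script. Its argument "moves" is a list of rows, each an object of numbers: "x", "y", "z": the shift along the world's x, y, z in cm; "turn": the turn about the world's z in degrees; "jaw": the finger opening in cm, from 0 to 8.54. A call has 1 to 8 rows; each row shifts and turns the commanded pose from where the row before left it; what a row does not reach is not made up. A row lasts 1/12 s, in which the tool goes at most 41.7 mm and 7.16 degrees, less where a joint would pass 70% of its speed; a pose out of reach is approached as far as the arm can. A call is refused whole if a number of a shift passes 4.17 or a number of a turn 7.16, either way. A call with a gripper value outside its range is refused whole. The fingers move at their own pace and stop on an object; "squeeze" is the grip in N (left out, the last holds). Time passes only in rows, so rows that do not move let the fingers close. It gives the time, the measured TCP pose, the force and the opening at its end, in the units of the state.
- ctrl.get_obs(): the state, without advancing time (a new reading comes with each control period).
- eyes.get_image(name): name is "scene" or "top" or "wrist"; returns a dict with "img" (384x512x3 uint8, red, green, blue), "camera_matrix" (3x3 intrinsics, pixels), "cam_to_world" (4x4, takes a point from camera to world coordinates). Camera axes: x right, y up, looking along -z (the intrinsics and any distortion apply to the point x, -y, -z); pixel columns grow to the right and rows downward; lengths in m; the calibration is good to about 2 mm. A picture is of the moment at which its call begins. There is no depth.
- finish_job(): hands the job in, once; it reports no verdict.
Trained networks look in the newest picture that a camera, given by its name, has taken for a name from the list of things; names that differ only in an ending like _2 or _b are one class to them, and where a whole thing is asked for, a point or a joint stands for the part that bears it (a point fixed in the world has none). Each returns a list of dicts, best first, with "score" (0 to 1); they miss things now and then, are a little off and sometimes report something else, mostly with a low value. They report only what shows in the picture. A call takes as long as a camera call. They do not tell look-alikes from the thing itself.
- find_in(camera, query): "point" ([column, row] in pixels, amid what is visible of it).
- regions_of(camera, query): "pixels" (384x512 bool, what is visible of it) and "point" ([column, row] in pixels, amid what is visible of it).
- pinpoint(camera, query): "point" ([column, row] in pixels: a listed point, or the origin of a listed thing).
The state is a dict: "t": time; "q": joint angles; "dq": joint speeds; "effort": joint torques, N m; "tool_pos": TCP position; "tool_rot": TCP orientation; "contact_force": force on the tool from outside, world axes, zero at the start; "wrist_torque": the same for the moment, N m; "opening": finger opening in m.
Only numpy, scipy, OpenCV 4.12 (cv2) and the standard library are available. Lean on these libraries where they do the work, as an engineer would, in place of code of your own. Each camera call takes 0.05 s, during which the arm holds its last target.

### The job

Push the grey dish tray along the two rails of the microscope loading bed, slowly and gently with the fingertips against its upright lip, until you feel it drop into the locating notches, then let go and leave it sitting there level. Do not grasp or lift the tray and do not force it on once it has dropped. Leave the dish in its ring on the tray, and the vial, jar and box beside the bed alone.

Things in the scene. Friction and masses are not known exactly. Their poses are not given: they have to be found in the camera images.
- bed: Loading bed fixed to the bench: black plate 350 x 210 x 12 mm with two parallel rails, x = -100 to +250 mm. Origin on the bench; x = sliding direction (tray goes to +x), z up; its yaw varies. Rails |y| = 45 to 77.5 mm, tops 50 mm above the bench; side lips outside them (top 68 mm) guide the tray with 2 mm play. Open between the rails. Stops close the rails at x = 243 mm, beyond home.
- home (a point): Point in the bed at bed x = 110 mm, y = 0, 43 mm above the bench (level of the notch floors): where the tray's origin lies when all four feet sit in the notches. Axes as the bed's.
- notch (a point): Midway between the two front notches, at bed x = 185 mm, on notch floor level. Each rail has two notches, at bed x = 35 and 185 mm, each 27 mm long, 7 mm deep, with square ends that stop a dropped foot; the push force then rises sharply. Feet have 3.5 mm play each way along x. Pushed faster than about 40 mm/s it strikes hard.
- tray: Loose grey plastic tray, 0.65 to 1.05 kg: plate 190 (x) x 151 x 8 mm on four feet 20 x 20 mm, 10 mm high, at x = +-75, y = +-62 mm. Origin amid the feet at their undersides, x = sliding direction, z up; plate top at 18 mm. It starts on the rail tops (origin 50 mm above the bench), 50 to 110 mm short of home, front feet between the notches, and sinks 7 mm at home. Slides at a push of 2 to 10 N.
- lip (a point): Middle of the trailing (-x) face of the tray's upright lip, 30 mm above the tray's origin: the place to push towards +x. The lip is 6 mm thick, 151 mm wide (the tray's full width), at the tray's -x end (this face is at tray x = -95 mm); its top is 47 mm above the tray's origin. Axes as the tray's.
- dish: Round lidded culture dish, 63 mm across, 16 mm high, 50 g, standing loose inside a low ring (5 mm high) on the tray; origin at the centre of its underside. It rides along.
- vial: Small bottle 36 mm across, 75 mm high, loose on the bench beside the bed; origin at the centre of its underside. Leave alone.
- jar: Jar 54 mm across, 70 mm high, loose on the bench on the other side of the bed; origin at the centre of its underside. Leave alone.
- tipbox: Closed white box with a grey lid, 87 x 57 x 57 mm, loose on the bench beside the bed; origin at the centre of its underside. Leave alone.
Things that resemble listed ones, but are neither listed nor needed, are in the scene too. There is more than one size of the dish; the job needs the smallest.

How it is judged:
On the way:
1. the fingers push the tray along while it still rides on the rails (contact force between the fingers and tray above 0.3 N and distance of tray from where it was at the start of the episode above 0.015 m and z of tray in the frame of home above 0.005 m), for 0.05 s.
At the end, for the whole second after the job is handed in: The tray rests with all four feet in the notches: its origin within 6 mm along, 5 mm across and 2.5 mm in height of home, level within 0.02 rad, at rest; the dish still flat in its ring; vial, jar and box upright within 15 mm of where they stood (x of tray in the frame of home between -0.006 and 0.006 m and y of tray in the frame of home between -0.005 and 0.005 m and z of tray in the frame of home between -0.003 and 0.0025 m and angle between tray's own z axis and vertical below 0.02 rad and angle between the x axis of tray and the x axis of bed, either way round below 0.05 rad and linear speed of tray below 0.01 m/s and horizontal distance between dish and tray below 0.025 m and z of dish in the frame of tray between 0.014 and 0.022 m and angle between dish's own z axis and vertical below 0.05 rad and distance of each of vial, jar, tipbox from where it was at the start of the episode below 0.015 m and angle between each of vial, jar, tipbox's own z axis and vertical below 0.1 rad); the robot touches nothing.
It fails at once if the tray is lifted off the rails (6 mm or more above riding height) or tipped by more than 0.12 rad (z of tray in the frame of home above 0.013 m or angle between tray's own z axis and vertical above 0.12 rad).
It fails at once if the tray is forced (pushed with more than 80 N) (contact force between any of the arm, the fingers and tray above 80 N).
It fails at once if the tray is pushed on past the notches (x of tray in the frame of home above 0.012 m).
It fails at once if the dish is lifted out of its ring or tipped (z of dish in the frame of tray above 0.026 m or angle between dish's own z axis and vertical above 0.3 rad or horizontal distance between dish and tray above 0.03 m).
It fails at once if a bystander is moved by 15 mm or more, lifted or knocked over (distance of any of vial, jar, tipbox from where it was at the start of the episode above 0.015 m or angle between any of vial, jar, tipbox's own z axis and vertical above 0.3 rad).
It also fails if it takes over 61 s, if anything falls off the work surface, if the arm or the gripper's body presses on something with over 40 N, if the wrist force passes 120 N, or if a joint passes its speed limit or range.

## Working session

There is one attempt and no reset: what is moved stays moved. The work goes in short steps, Python scripts to look and compute and a tool call to move; the robot and the scene stay as the last step left them, time stands still between calls to the robot, and variables do not carry over. Pictures are saved under pics/ and viewed, and the job is handed in when it is done.

Besides the shell and the picture viewer there is one more tool, called after ">>>" as a command line: name --argument value ..., lists and objects as JSON in quotes. play_rows: Moves the arm, as the interface text tells. Its arguments: {"type":"object","properties":{"moves":{"type":"array"},"squeeze":{"type":"number"}},"required":["moves"]}

```bash
mkdir -p pics; python3 - <<'E'
from station import ctrl,eyes,find_in,pinpoint
import cv2,numpy as np
o=ctrl.get_obs();print({k:np.round(v,3) for k,v in o.items()})
for c in("scene","top","wrist"):
    r=eyes.get_image(c);cv2.imwrite(f"pics/{c}0.png",r["img"][:,:,::-1])
    np.savez(f"{c}0.npz",**r)
    print(c,r["cam_to_world"].round(3).tolist(),r["camera_matrix"].round(1).tolist())
    for q in("tray","lip","home","bed","notch","dish","vial","jar","tipbox"):
        print(q,[(np.round(d["point"],1).tolist(),round(d["score"],2)) for d in pinpoint(c,q)][:4])
E
```

```text
{'t': np.float64(0.0), 'q': array([ 1.027,  0.053,  1.614,  0.   ,  1.476, -0.119]), 'dq': array([-0.001, -0.001, -0.001, -0.001,  0.   , -0.001]), 'effort': array([-1.0000e-03, -3.9367e+01, -3.7017e+01, -0.0000e+00,  7.0000e-03,
        0.0000e+00]), 'tool_pos': array([0.257, 0.569, 0.23 ]), 'tool_rot': array([-1.547,  0.334, -0.333]), 'contact_force': array([ 0.795, -0.652, -0.944]), 'wrist_torque': array([ 0.063, -0.008,  0.027]), 'opening': np.float64(0.086)}
scene [[-0.714, -0.395, 0.578, 1.051], [0.7, -0.418, 0.579, 0.544], [0.013, 0.818, 0.575, 0.516], [0.0, 0.0, 0.0, 1.0]] [[429.0, 0.0, 258.3], [0.0, 429.0, 189.1], [0.0, 0.0, 1.0]]
tray [([279.4, 181.3], 0.73)]
lip []
home [([318.5, 202.3], 0.77)]
bed [([269.9, 197.4], 0.61)]
notch [([358.8, 219.9], 0.92)]
dish [([291.1, 177.0], 0.97), ([233.7, 143.6], 0.84), ([195.6, 167.4], 0.56)]
vial [([349.0, 180.3], 0.52)]
jar [([230.9, 251.3], 0.61), ([279.9, 182.2], 0.45)]
tipbox [([307.0, 308.2], 0.78)]
top [[-0.022, 0.996, -0.083, 0.502], [-1.0, -0.022, 0.008, 0.073], [0.007, 0.083, 0.996, 0.836], [0.0, 0.0, 0.0, 1.0]] [[423.2, 0.0, 249.0], [0.0, 423.2, 185.4], [0.0, 0.0, 1.0]]
tray []
lip [([288.9, 198.7], 0.86)]
home [([193.7, 212.1], 0.85)]
bed []
notch [([147.9, 214.4], 0.98), ([191.0, 210.4], 0.57)]
dish [([358.2, 255.3], 0.91), ([350.4, 181.6], 0.8), ([228.8, 207.1], 0.64), ([290.5, 198.1], 0.62)]
vial [([209.6, 288.4], 0.56)]
jar [([219.1, 127.7], 0.82), ([231.0, 207.9], 0.33)]
tipbox [([133.4, 129.9], 0.81)]
wrist [[0.413, -0.862, -0.293, 0.182], [0.911, 0.391, 0.133, 0.603], [-0.0, -0.321, 0.947, 0.374], [0.0, 0.0, 0.0, 1.0]] [[295.1, 0.0, 259.5], [0.0, 295.1, 195.1], [0.0, 0.0, 1.0]]
tray []
lip []
home []
bed []
notch []
dish []
vial []
jar []
tipbox []
```

View pics/scene0.png

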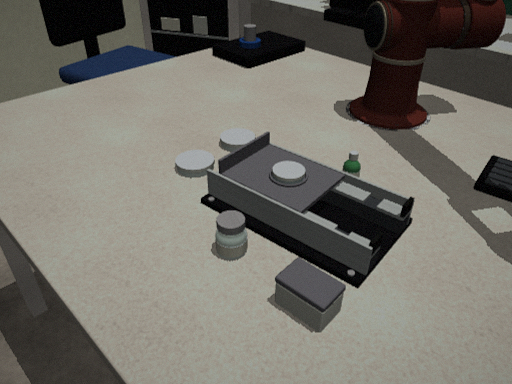

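View pics/top0.png

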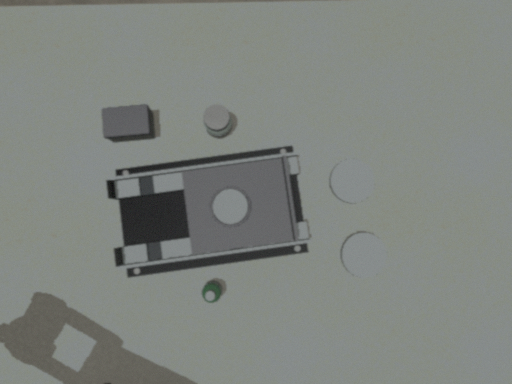

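```bash
cat > h.py <<'E'
import numpy as np
def ray(r,p,z):
    K=r["camera_matrix"];T=r["cam_to_world"]
    d=np.array([(p[0]-K[0,2])/K[0,0],-(p[1]-K[1,2])/K[1,1],-1.]);d=T[:3,:3]@d
    o=T[:3,3];return o+d*(z-o[2])/d[2]
def proj(r,P):
    K=r["camera_matrix"];T=r["cam_to_world"]
    c=T[:3,:3].T@(np.asarray(P)-T[:3,3]);return np.array([K[0,0]*c[0]/-c[2]+K[0,2],K[1,1]*-c[1]/-c[2]+K[1,2]])
E
python3 - <<'E'
from h import *
t=np.load("top0.npz");s=np.load("scene0.npz")
print("lip",ray(t,(288.9,198.7),.08),"home",ray(t,(193.7,212.1),.043),ray(s,(318.5,202.3),.043),"notch",ray(t,(147.9,214.4),.043),ray(s,(358.8,219.9),.043))
print("dish",ray(t,(228.8,207.1),.068),ray(s,(291.1,177),.068),"tray",ray(s,(279.4,181.3),.05),"bed",ray(s,(269.9,197.4),0))
print("vial",ray(t,(209.6,288.4),0),"jar",ray(t,(219,127.7),0),"box",ray(t,(133.4,129.9),0))
E
```

```text
lip [ 0.53952733 -0.0046614   0.08      ] home [0.52020058 0.17029265 0.043     ] [0.52437653 0.17402758 0.043     ] notch [0.51779497 0.25574198 0.043     ] [0.5131678  0.25518509 0.043     ]
dish [0.52726947 0.10355328 0.068     ] [0.52746092 0.10700004 0.068     ] tray [0.53429519 0.08400395 0.05      ] bed [0.53568267 0.06159654 0.        ]
vial [0.37264411 0.14642194 0.        ] jar [0.6889323  0.12304032 0.        ] box [0.6880072 0.2942531 0.       ]
```

```bash
python3 - <<'E'
from h import *
import cv2
from scipy.spatial.transform import Rotation as R
print(R.from_rotvec([-1.547,.334,-.333]).as_matrix().round(3))
t=np.load("top0.npz");im=t["img"][:,:,::-1]
c=im[140:290,95:385]
c=cv2.convertScaleAbs(cv2.resize(c,None,fx=2.75,fy=2.75,interpolation=cv2.INTER_CUBIC),alpha=1.7)
cv2.imwrite("pics/top_crop.png",c)
for p in [(350.4,181.6),(358.2,255.3)]: print(ray(t,p,.008))
# overlay hypothesis
h=np.array([.522,.172]);yaw=np.radians(94.8)
u=np.array([np.cos(yaw),np.sin(yaw)]);v=np.array([-u[1],u[0]])
def B(x,y,z): return np.r_[h+(x-.110)*u+y*v,z]
big=cv2.convertScaleAbs(cv2.resize(im[120:300,90:330],None,fx=3.3,fy=3.3,interpolation=cv2.INTER_CUBIC),alpha=1.7)
def pl(P,col):
    q=np.array([(proj(t,p)-[90,120]+.5)*3.3 for p in P]).astype(int);cv2.polylines(big,[q],True,col,1)
pl([B(-.1,-.105,.012),B(.25,-.105,.012),B(.25,.105,.012),B(-.1,.105,.012)],(0,0,255))
for s in(1,-1):
  for x in(.035,.185):pl([B(x-.0135,s*.045,.05),B(x+.0135,s*.045,.05),B(x+.0135,s*.0775,.05),B(x-.0135,s*.0775,.05)],(0,255,0))
o=.110-.082
pl([B(o-.095,-.0755,.068),B(o+.095,-.0755,.068),B(o+.095,.0755,.068),B(o-.095,.0755,.068)],(255,0,0))
pl([B(o-.095,-.0755,.097),B(o-.089,-.0755,.097),B(o-.089,.0755,.097),B(o-.095,.0755,.097)],(255,255,0))
cv2.imwrite("pics/ov.png",big)
E
```

```text
[[ 0.911 -0.001  0.412]
 [-0.412 -0.002  0.911]
 [-0.    -1.    -0.002]]
[ 0.57414198 -0.13409666  0.008     ]
[ 0.43034735 -0.14319512  0.008     ]
```

View pics/ov.png

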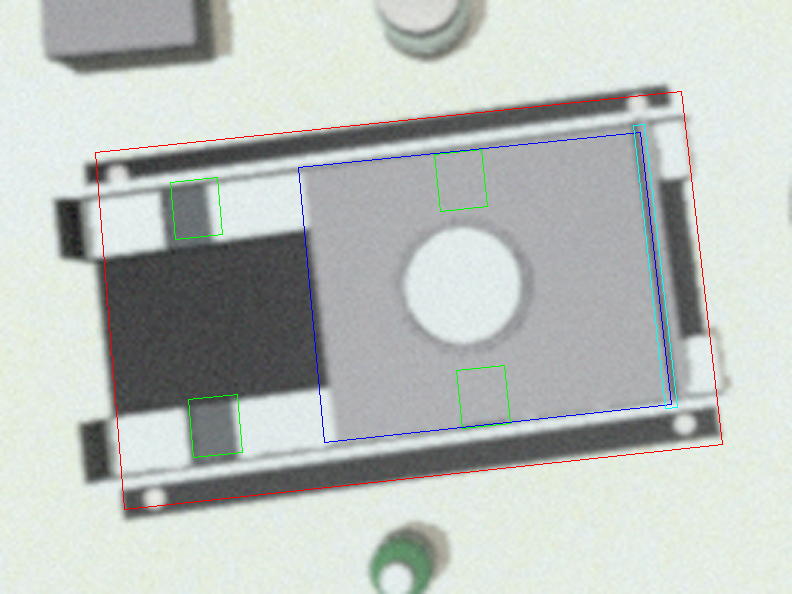

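```bash
cat > fit.py <<'E'
from h import *
import cv2
from scipy.optimize import least_squares
t=np.load("top0.npz");im=t["img"][:,:,::-1]
def B(p,x,y,z):
    u=np.array([np.cos(p[2]),np.sin(p[2])]);v=np.array([-u[1],u[0]])
    return np.r_[p[:2]+(x-.110)*u+y*v,z]
# zoomed px -> plate corners
C=[((125,517),(.25,-.105,.012)),((720,437),(-.1,-.105,.012)),((668,88),(-.1,.105,.012)),((87,163),(.25,.105,.012))]
def f(p): return np.concatenate([proj(t,B(p,*b))-(np.array(a)/3.3-.5+[90,120]) for a,b in C])
r=least_squares(f,[.522,.172,1.67],x_scale=[.01,.01,.01]);p=r.x
print(p,np.degrees(p[2]),r.fun.round(2))
big=cv2.convertScaleAbs(cv2.resize(im[120:300,90:330],None,fx=3.3,fy=3.3,interpolation=cv2.INTER_CUBIC),alpha=1.7)
def pl(P,col):
    q=np.array([(proj(t,B(p,*a))-[90,120]+.5)*3.3 for a in P]).astype(int);cv2.polylines(big,[q],True,col,1)
pl([(-.1,-.105,.012),(.25,-.105,.012),(.25,.105,.012),(-.1,.105,.012)],(0,0,255))
for s in(1,-1):
  for x in(.035,.185):pl([(x-.0135,s*.045,.05),(x+.0135,s*.045,.05),(x+.0135,s*.0775,.05),(x-.0135,s*.0775,.05)],(0,255,0))
import sys
o=.110-float(sys.argv[1])
pl([(o-.095,-.0755,.068),(o+.095,-.0755,.068),(o+.095,.0755,.068),(o-.095,.0755,.068)],(255,0,0))
pl([(o-.095,-.0755,.097),(o-.089,-.0755,.097),(o-.089,.0755,.097),(o-.095,.0755,.097)],(255,255,0))
print("lip",B(p,o-.095,0,.08),"home",B(p,.11,0,.043),"dir",np.cos(p[2]),np.sin(p[2]))
cv2.imwrite("pics/ov2.png",big)
E
python3 fit.py .076
```

```text
[0.52428315 0.17534143 1.68588563] 96.59413136996044 [ -12.13 -109.23  -15.59 -108.95   15.95  103.27   11.55  105.84]
lip [0.54392    0.00547268 0.08      ] home [0.52428315 0.17534143 0.043     ] dir -0.11483540178054039 0.9933845330474508
```

View pics/ov2.png

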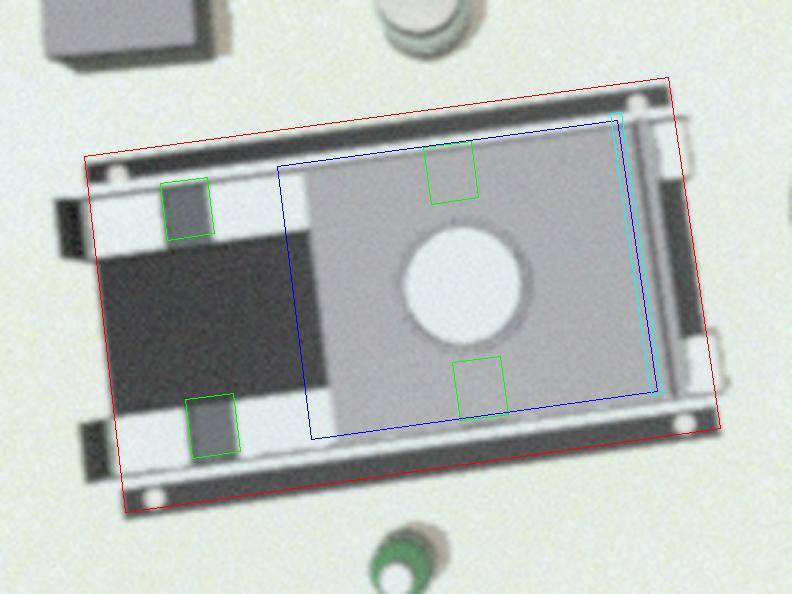

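```bash
sed -i 's/(.25,-.105,.012)),((720,437),(-.1,-.105,.012)),((668,88),(-.1,.105,.012)),((87,163),(.25,.105,.012))/(.25,.105,.012)),((720,437),(-.1,.105,.012)),((668,88),(-.1,-.105,.012)),((87,163),(.25,-.105,.012))/' fit.py
python3 fit.py .089
```

```text
[0.52008339 0.17532567 1.68081548] 96.30363287913595 [-0.28  0.45  0.09  0.3   0.59 -0.6  -0.38 -0.22]
lip [ 0.5402861  -0.00756187  0.08      ] home [0.52008339 0.17532567 0.043     ] dir -0.10979733366281051 0.9939539956761266
```

View pics/ov2.png

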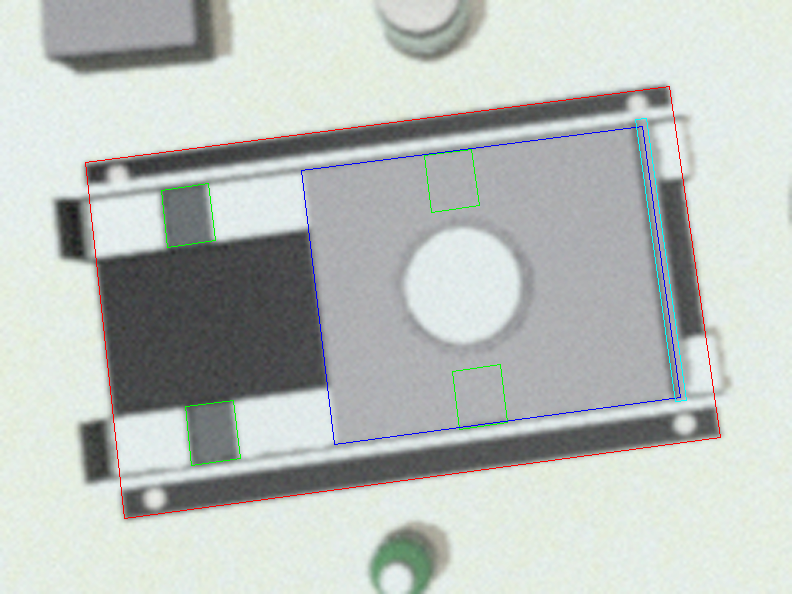

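The bed and tray overlay fits to within 0.6 px: yaw is 96.3°, the lip face is at about (0.540, -0.008), and the tray is about 89 mm short. Possible mix-ups in the top view:
- **Tray:** only one, at (232,207).
- **Dishes:** the small one on the tray at (229,207) is the right one. The larger ones at (350,181) and (358,255) lie on the bench behind the bed and stay untouched.

The overlay crop confirms this choice.

>>> play_rows --moves '[{"x": 1.6, "y": -3.44, "turn": -3.3, "jaw": 0}, {"x": 1.6, "y": -3.44, "turn": -3.3}, {"x": 1.6, "y": -3.44, "turn": -3.3}, {"x": 1.6, "y": -3.44, "turn": -3.3}, {"x": 1.6, "y": -3.44, "turn": -3.3}, {"x": 1.6, "y": -3.44, "turn": -3.3}]' --squeeze 20

```text
invalid input
```

>>> play_rows --moves '[{"x": 1.6, "y": -3.44, "turn": -3.3}, {"x": 1.6, "y": -3.44, "turn": -3.3}, {"x": 1.6, "y": -3.44, "turn": -3.3}, {"x": 1.6, "y": -3.44, "turn": -3.3}, {"x": 1.6, "y": -3.44, "turn": -3.3}, {"x": 1.6, "y": -3.44, "turn": -3.3}]'

```text
invalid input
```

>>> play_rows --moves '[{"x": 1.6, "y": -3.44, "turn": -3.3}, {"x": 1.6, "y": -3.44, "turn": -3.3}, {"x": 1.6, "y": -3.44, "turn": -3.3}, {"x": 1.6, "y": -3.44, "turn": -3.3}, {"x": 1.6, "y": -3.44, "turn": -3.3}, {"x": 1.6, "y": -3.44, "turn": -3.3}, {}, {}]'

```text
invalid input
```

```bash
cat > st.py <<'E'
from station import ctrl
import numpy as np
from scipy.spatial.transform import Rotation as R
o=ctrl.get_obs();print(o["t"],o["tool_pos"].round(4),R.from_rotvec(o["tool_rot"]).as_matrix().round(3).tolist(),o["contact_force"].round(2),o["opening"])
u=np.array([-.1098,.994]);d=o["tool_pos"][:2]-[.5201,.1753];print("bed x-home",u@d,"y",d@[-u[1],u[0]])
E
python3 st.py
```

```text
1.5 [0.2576 0.5694 0.2313] [[0.911, -0.0, 0.412], [-0.412, -0.0, 0.911], [-0.0, -1.0, -0.0]] [-0.1   0.11  0.56] 0.08548958486537846
bed x-home 0.42059422438549315 y 0.2176697153913744
```

>>> play_rows --moves '[{"x": 1.6, "y": -3.44, "z": 0, "turn": -3.3, "jaw": 0}]'

```text
t: 1.58
tool_pos: [0.2719, 0.5378, 0.231]
tool_rot: [-1.536, 0.377, -0.374]
contact_force: [0.8, -0.8, 1.0]
opening: 0.0756
```

All five keys are required.

>>> play_rows --moves '[{"x": 1.6, "y": -3.44, "z": 0, "turn": -3.3, "jaw": 0}, {"x": 1.6, "y": -3.44, "z": 0, "turn": -3.3, "jaw": 0}, {"x": 1.6, "y": -3.44, "z": 0, "turn": -3.3, "jaw": 0}, {"x": 1.6, "y": -3.44, "z": 0, "turn": -3.3, "jaw": 0}, {"x": 1.6, "y": -3.44, "z": 0, "turn": -3.3, "jaw": 0}, {"x": 1.6, "y": -3.44, "z": 0, "turn": -3.3, "jaw": 0}, {"x": 1.6, "y": -3.44, "z": 0, "turn": -3.3, "jaw": 0}, {"x": 1.6, "y": -3.44, "z": 0, "turn": -3.3, "jaw": 0}]' --squeeze 20

```text
t: 2.25
tool_pos: [0.402, 0.2582, 0.2316]
tool_rot: [-1.441, 0.737, -0.738]
contact_force: [0.8, 0.9, 0.1]
opening: -0.0004
```

>>> play_rows --moves '[{"x": 1.6, "y": -3.44, "z": 0, "turn": -3.3, "jaw": 0}, {"x": 1.6, "y": -3.44, "z": 0, "turn": -3.3, "jaw": 0}, {"x": 1.6, "y": -3.44, "z": 0, "turn": -3.3, "jaw": 0}, {"x": 1.6, "y": -3.44, "z": 0, "turn": -3.3, "jaw": 0}, {"x": 1.6, "y": -3.44, "z": 0, "turn": -3.3, "jaw": 0}, {"x": 1.6, "y": -3.44, "z": 0, "turn": -3.3, "jaw": 0}, {"x": 1.6, "y": -3.44, "z": 0, "turn": -3.3, "jaw": 0}, {"x": 1.6, "y": -3.44, "z": 0, "turn": -3.3, "jaw": 0}]'

```text
t: 2.92
tool_pos: [0.5301, -0.0173, 0.2316]
tool_rot: [-1.282, 1.087, -1.088]
contact_force: [1.0, -0.2, 0.9]
opening: -0.0001
```

>>> play_rows --moves '[{"x": 1.6, "y": -3.44, "z": 0, "turn": -3.3, "jaw": 0}, {"x": 0, "y": 0, "z": 0, "turn": 0, "jaw": 0}, {"x": 0, "y": 0, "z": 0, "turn": 0, "jaw": 0}, {"x": 0, "y": 0, "z": 0, "turn": 0, "jaw": 0}]'

```text
t: 3.25
tool_pos: [0.5454, -0.0497, 0.2311]
tool_rot: [-1.259, 1.129, -1.128]
contact_force: [-0.0, -0.2, 0.6]
opening: -0.0002
```

```bash
python3 st.py
```

```text
3.25 [ 0.5454 -0.0497  0.2311] [[0.109, -0.0, 0.994], [-0.994, 0.001, 0.109], [-0.001, -1.0, -0.0]] [-0.04 -0.16  0.58] -0.00021603326732459957
bed x-home -0.22642531077025554 y -0.0004529541554905087
```

>>> play_rows --moves '[{"x": 0, "y": 0, "z": -2.5, "turn": 0, "jaw": 0}, {"x": 0, "y": 0, "z": -2.5, "turn": 0, "jaw": 0}, {"x": 0, "y": 0, "z": -2.5, "turn": 0, "jaw": 0}, {"x": 0, "y": 0, "z": -2.5, "turn": 0, "jaw": 0}, {"x": 0, "y": 0, "z": -1, "turn": 0, "jaw": 0}, {"x": 0, "y": 0, "z": -1, "turn": 0, "jaw": 0}, {"x": 0, "y": 0, "z": 0, "turn": 0, "jaw": 0}]'

```text
t: 3.83
tool_pos: [0.5444, -0.0487, 0.1097]
tool_rot: [-1.261, 1.13, -1.125]
contact_force: [0.2, -0.5, -0.9]
opening: -0.0006
```

```bash
python3 st.py; python3 - <<'E'
from station import eyes
import cv2
for c in("top","scene"):
    r=eyes.get_image(c);im=r["img"][:,:,::-1]
    im=im[120:300,90:330] if c=="top" else im[90:290,170:430]
    cv2.imwrite(f"pics/{c}1.png",cv2.convertScaleAbs(cv2.resize(im,None,fx=3,fy=3),alpha=1.5))
E
```

```text
3.8333 [ 0.5444 -0.0487  0.1097] [[0.11, -0.003, 0.994], [-0.994, 0.001, 0.11], [-0.001, -1.0, -0.003]] [ 0.2  -0.52 -0.93] -0.0006056871106560693
bed x-home -0.22531371817051016 y 0.00045266703014631326
```

View pics/scene1.png

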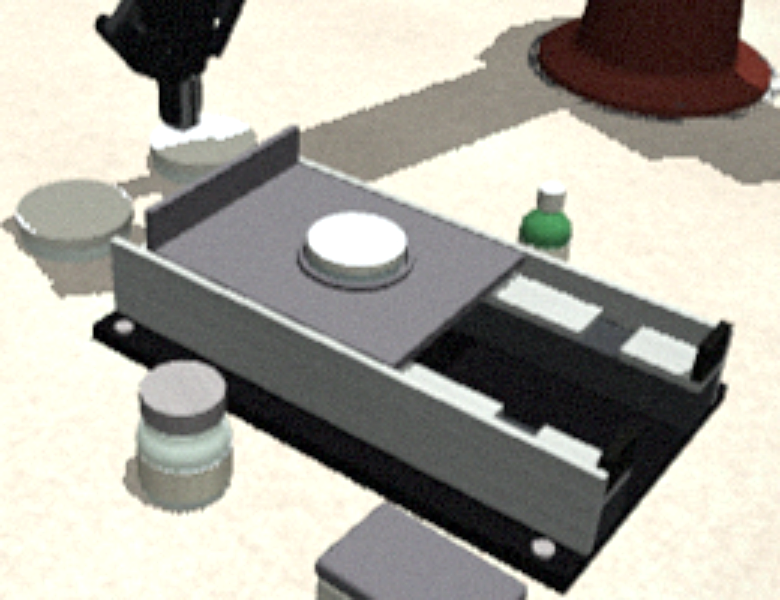

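The scene crop shows the closed fingers at about (180,110), behind the lip at (225,185) and clear of the large dishes. Next I lower the fingers and approach.

>>> play_rows --moves '[{"x": 0, "y": 0, "z": -1.3, "turn": 0, "jaw": 0}, {"x": 0, "y": 0, "z": -1.3, "turn": 0, "jaw": 0}, {"x": 0, "y": 0, "z": -1.3, "turn": 0, "jaw": 0}, {"x": -0.05, "y": 0.5, "z": 0, "turn": 0, "jaw": 0}, {"x": -0.06, "y": 0.5, "z": 0, "turn": 0, "jaw": 0}, {"x": -0.05, "y": 0.5, "z": 0, "turn": 0, "jaw": 0}, {"x": -0.06, "y": 0.5, "z": 0, "turn": 0, "jaw": 0}, {"x": 0, "y": 0, "z": 0, "turn": 0, "jaw": 0}]'

```text
t: 4.6
tool_pos: [0.5437, -0.0288, 0.0729]
tool_rot: [-1.259, 1.127, -1.128]
contact_force: [0.1, 0.1, 0.1]
opening: 0.0
```

>>> play_rows --moves '[{"x": -0.02, "y": 0.2, "z": 0, "turn": 0, "jaw": 0}, {"x": -0.02, "y": 0.2, "z": 0, "turn": 0, "jaw": 0}, {"x": -0.03, "y": 0.2, "z": 0, "turn": 0, "jaw": 0}, {"x": -0.02, "y": 0.2, "z": 0, "turn": 0, "jaw": 0}]'

```text
t: 4.93
tool_pos: [0.5426, -0.0217, 0.0725]
tool_rot: [-1.259, 1.128, -1.129]
contact_force: [0.3, 0.8, 0.8]
opening: 0.0002
```

>>> play_rows --moves '[{"x": -0.02, "y": 0.2, "z": 0, "turn": 0, "jaw": 0}, {"x": -0.02, "y": 0.2, "z": 0, "turn": 0, "jaw": 0}, {"x": -0.03, "y": 0.2, "z": 0, "turn": 0, "jaw": 0}, {"x": -0.02, "y": 0.2, "z": 0, "turn": 0, "jaw": 0}]'

```text
t: 5.27
tool_pos: [0.5417, -0.0141, 0.0725]
tool_rot: [-1.259, 1.128, -1.129]
contact_force: [0.8, -3.4, -0.3]
opening: -0.0002
```

```bash
python3 st.py
```

```text
5.2667 [ 0.5417 -0.0141  0.0725] [[0.109, 0.0, 0.994], [-0.994, -0.001, 0.109], [0.001, -1.0, 0.0]] [ 0.84 -3.43 -0.27] -0.0002126167353326676
bed x-home -0.19063690135620343 y -0.0007192674379325198
```

>>> play_rows --moves '[{"x": -0.02, "y": 0.2, "z": 0, "turn": 0, "jaw": 0}, {"x": -0.02, "y": 0.2, "z": 0, "turn": 0, "jaw": 0}, {"x": -0.02, "y": 0.2, "z": 0, "turn": 0, "jaw": 0}, {"x": -0.02, "y": 0.2, "z": 0, "turn": 0, "jaw": 0}, {"x": -0.02, "y": 0.2, "z": 0, "turn": 0, "jaw": 0}, {"x": -0.02, "y": 0.2, "z": 0, "turn": 0, "jaw": 0}, {"x": -0.03, "y": 0.2, "z": 0, "turn": 0, "jaw": 0}, {"x": -0.03, "y": 0.2, "z": 0, "turn": 0, "jaw": 0}]'

```text
t: 5.93
tool_pos: [0.5399, 0.0024, 0.0724]
tool_rot: [-1.259, 1.128, -1.129]
contact_force: [-0.0, -3.6, 0.8]
opening: 0.0003
```

>>> play_rows --moves '[{"x": -0.02, "y": 0.2, "z": 0, "turn": 0, "jaw": 0}, {"x": -0.02, "y": 0.2, "z": 0, "turn": 0, "jaw": 0}, {"x": -0.02, "y": 0.2, "z": 0, "turn": 0, "jaw": 0}, {"x": -0.02, "y": 0.2, "z": 0, "turn": 0, "jaw": 0}, {"x": -0.02, "y": 0.2, "z": 0, "turn": 0, "jaw": 0}, {"x": -0.02, "y": 0.2, "z": 0, "turn": 0, "jaw": 0}, {"x": -0.03, "y": 0.2, "z": 0, "turn": 0, "jaw": 0}, {"x": -0.03, "y": 0.2, "z": 0, "turn": 0, "jaw": 0}]'

```text
t: 6.6
tool_pos: [0.5381, 0.0184, 0.0724]
tool_rot: [-1.259, 1.128, -1.129]
contact_force: [0.7, -4.9, 2.6]
opening: -0.0002
```

```bash
python3 st.py; python3 - <<'E'
from station import eyes
import cv2
for c in("top","scene"):
    r=eyes.get_image(c);im=r["img"][:,:,::-1]
    im=im[120:300,90:330] if c=="top" else im[90:290,170:430]
    cv2.imwrite(f"pics/{c}2.png",cv2.convertScaleAbs(cv2.resize(im,None,fx=3,fy=3),alpha=1.5))
E
```

```text
6.6 [0.5381 0.0184 0.0724] [[0.109, 0.0, 0.994], [-0.994, -0.0, 0.109], [0.0, -1.0, 0.0]] [ 0.69 -4.87  2.58] -0.00020093604534744355
bed x-home -0.15794933917973203 y -0.0006414683032239691
```

View pics/scene2.png

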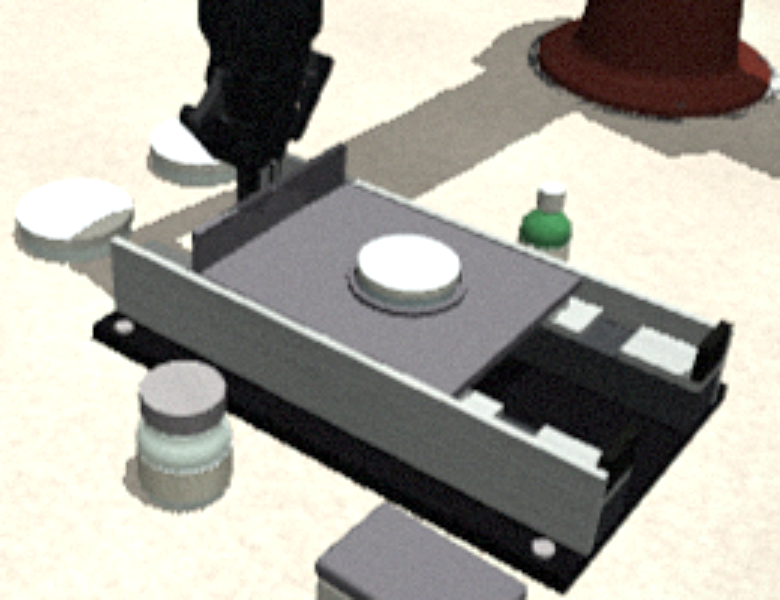

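View pics/top2.png

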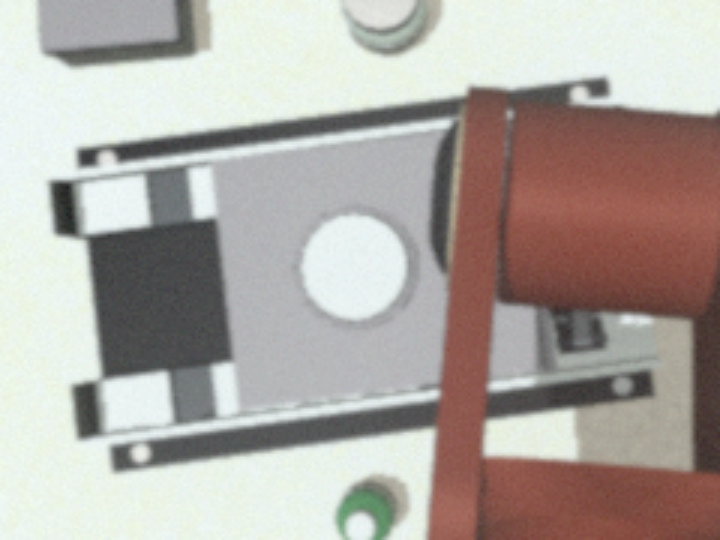

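The tray (scene crop, front edge at (510,335)) is sliding straight with the dish in its ring at (408,265). The push force is about 4 N, with roughly 50 mm left.

>>> play_rows --moves '[{"x": -0.02, "y": 0.2, "z": 0, "turn": 0, "jaw": 0}, {"x": -0.02, "y": 0.2, "z": 0, "turn": 0, "jaw": 0}, {"x": -0.02, "y": 0.2, "z": 0, "turn": 0, "jaw": 0}, {"x": -0.02, "y": 0.2, "z": 0, "turn": 0, "jaw": 0}, {"x": -0.02, "y": 0.2, "z": 0, "turn": 0, "jaw": 0}, {"x": -0.02, "y": 0.2, "z": 0, "turn": 0, "jaw": 0}, {"x": -0.03, "y": 0.2, "z": 0, "turn": 0, "jaw": 0}, {"x": -0.03, "y": 0.2, "z": 0, "turn": 0, "jaw": 0}]'

```text
t: 7.37
tool_pos: [0.5362, 0.0344, 0.0724]
tool_rot: [-1.259, 1.128, -1.129]
contact_force: [0.7, -5.0, 2.1]
opening: -0.0001
```

>>> play_rows --moves '[{"x": -0.02, "y": 0.2, "z": 0, "turn": 0, "jaw": 0}, {"x": -0.02, "y": 0.2, "z": 0, "turn": 0, "jaw": 0}, {"x": -0.02, "y": 0.2, "z": 0, "turn": 0, "jaw": 0}, {"x": -0.02, "y": 0.2, "z": 0, "turn": 0, "jaw": 0}, {"x": -0.02, "y": 0.2, "z": 0, "turn": 0, "jaw": 0}, {"x": -0.02, "y": 0.2, "z": 0, "turn": 0, "jaw": 0}, {"x": -0.03, "y": 0.2, "z": 0, "turn": 0, "jaw": 0}, {"x": -0.03, "y": 0.2, "z": 0, "turn": 0, "jaw": 0}]'

```text
t: 8.03
tool_pos: [0.5344, 0.0504, 0.0724]
tool_rot: [-1.259, 1.128, -1.128]
contact_force: [0.9, -4.8, 2.4]
opening: -0.0003
```

>>> play_rows --moves '[{"x": -0.01, "y": 0.1, "z": 0, "turn": 0, "jaw": 0}, {"x": -0.01, "y": 0.1, "z": 0, "turn": 0, "jaw": 0}, {"x": -0.01, "y": 0.1, "z": 0, "turn": 0, "jaw": 0}, {"x": -0.01, "y": 0.1, "z": 0, "turn": 0, "jaw": 0}, {"x": -0.01, "y": 0.1, "z": 0, "turn": 0, "jaw": 0}, {"x": -0.01, "y": 0.1, "z": 0, "turn": 0, "jaw": 0}, {"x": -0.02, "y": 0.1, "z": 0, "turn": 0, "jaw": 0}, {"x": -0.01, "y": 0.1, "z": 0, "turn": 0, "jaw": 0}]'

```text
t: 8.7
tool_pos: [0.5335, 0.0582, 0.0724]
tool_rot: [-1.259, 1.128, -1.128]
contact_force: [0.5, -4.8, 3.4]
opening: -0.0002
```

```bash
python3 st.py
```

```text
8.7 [0.5335 0.0582 0.0724] [[0.109, -0.0, 0.994], [-0.994, -0.0, 0.109], [0.0, -1.0, -0.0]] [ 0.52 -4.82  3.41] -0.00016465111489124485
bed x-home -0.11784788394347526 y -0.00043232845738898535
```

>>> play_rows --moves '[{"x": -0.01, "y": 0.1, "z": 0, "turn": 0, "jaw": 0}, {"x": -0.01, "y": 0.1, "z": 0, "turn": 0, "jaw": 0}, {"x": -0.01, "y": 0.1, "z": 0, "turn": 0, "jaw": 0}, {"x": -0.01, "y": 0.1, "z": 0, "turn": 0, "jaw": 0}, {"x": -0.01, "y": 0.1, "z": 0, "turn": 0, "jaw": 0}, {"x": -0.01, "y": 0.1, "z": 0, "turn": 0, "jaw": 0}]'

```text
t: 9.2
tool_pos: [0.5327, 0.0642, 0.0723]
tool_rot: [-1.26, 1.129, -1.128]
contact_force: [0.1, -4.6, 3.2]
opening: -0.0002
```

>>> play_rows --moves '[{"x": -0.01, "y": 0.1, "z": 0, "turn": 0, "jaw": 0}, {"x": -0.01, "y": 0.1, "z": 0, "turn": 0, "jaw": 0}]'

```text
t: 9.37
tool_pos: [0.532, 0.0665, 0.0717]
tool_rot: [-1.26, 1.129, -1.127]
contact_force: [0.5, -4.2, 1.2]
opening: -0.0001
```

>>> play_rows --moves '[{"x": -0.01, "y": 0.05, "z": 0, "turn": 0, "jaw": 0}, {"x": 0, "y": 0.05, "z": 0, "turn": 0, "jaw": 0}]'

```text
t: 9.53
tool_pos: [0.532, 0.0674, 0.0717]
tool_rot: [-1.26, 1.129, -1.128]
contact_force: [1.7, -3.7, -0.5]
opening: 0.0001
```

```bash
python3 st.py; python3 - <<'E'
from station import eyes
import cv2
r=eyes.get_image("scene");im=r["img"][:,:,::-1][90:290,170:430]
cv2.imwrite("pics/scene3.png",cv2.convertScaleAbs(cv2.resize(im,None,fx=3,fy=3),alpha=1.5))
E
```

```text
9.5333 [0.532  0.0674 0.0717] [[0.109, -0.001, 0.994], [-0.994, 0.0, 0.109], [-0.0, -1.0, -0.001]] [ 1.66 -3.68 -0.51] 7.473192725799796e-05
bed x-home -0.10855466818970046 y -1.516979306927137e-05
```

View pics/scene3.png

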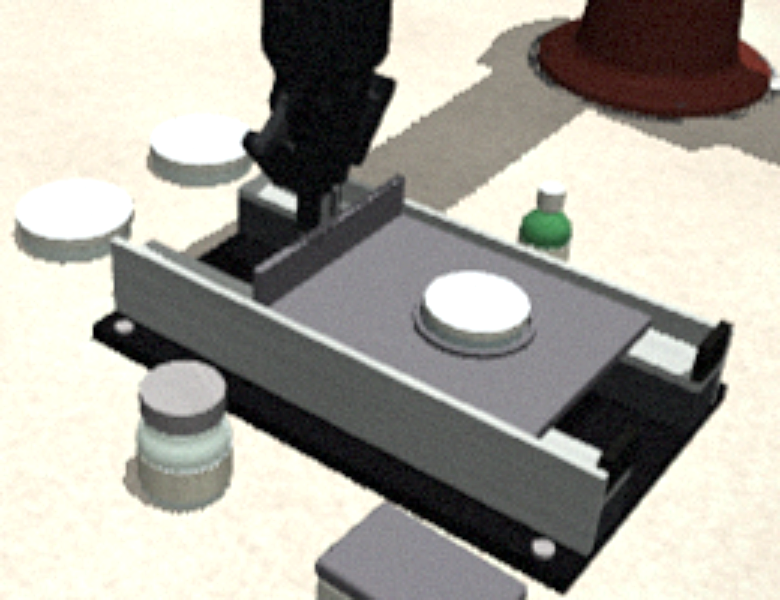

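```bash
python3 - <<'E'
from h import *
s=np.load("scene0.npz")
u=np.array([-.1098,.994]);v=np.array([-u[1],u[0]]);h=np.array([.5201,.1753])
z=lambda q:((q-[170,90]+.5)*3).round(0)
for dx in(-.008,-.004,0,.003):
  for d in(.05,.043):
    P=lambda x,y,zz:z(proj(s,np.r_[h+(x+dx)*u+y*v,zz+d]))
    print(dx,d,"front far",P(.095,.0755,.018),"lip far",P(-.095,.0755,.047),"lip near",P(-.095,-.0755,.047),"lipbase far", P(-.089,.0755,.018))
B=lambda x,y,zz:z(proj(s,np.r_[h+(x-.11)*u+y*v,zz]))
print("bed plate corner",B(.25,.105,.012),B(.25,-.105,.012),B(-.1,-.105,.012))
E
```

```text
-0.008 0.05 front far [646. 302.] lip far [391. 161.] lip near [246. 255.] lipbase far [396. 201.]
-0.008 0.043 front far [644. 312.] lip far [391. 170.] lip near [246. 264.] lipbase far [395. 210.]
-0.004 0.05 front far [652. 305.] lip far [396. 163.] lip near [252. 257.] lipbase far [400. 203.]
-0.004 0.043 front far [650. 314.] lip far [395. 172.] lip near [252. 267.] lipbase far [400. 212.]
0 0.05 front far [658. 307.] lip far [401. 165.] lip near [257. 259.] lipbase far [405. 205.]
0 0.043 front far [656. 317.] lip far [400. 174.] lip near [257. 269.] lipbase far [405. 214.]
0.003 0.05 front far [663. 309.] lip far [405. 166.] lip near [261. 261.] lipbase far [409. 207.]
0.003 0.043 front far [660. 318.] lip far [404. 175.] lip near [261. 271.] lipbase far [408. 215.]
bed plate corner [729. 386.] [566. 580.] [ 93. 323.]
```

```bash
python3 - <<'E'
from h import *
from station import eyes
import cv2
s=np.load("scene0.npz")
u=np.array([-.1098,.994]);v=np.array([-u[1],u[0]]);h=np.array([.5201,.1753])
z=lambda q:((q-[170,90]+.5)*3).round(0)
P=lambda x,y,zz:z(proj(s,np.r_[h+(x)*u+y*v,zz]))
for dx in(-.089,-.086):
  print(dx,"front far",P(dx+.095,.0755,.068),"lip far",P(dx-.095,.0755,.097),"lip near",P(dx-.095,-.0755,.097))
im=eyes.get_image("scene")["img"][:,:,::-1]
a=s["img"][:,:,::-1]
f=lambda i:cv2.convertScaleAbs(cv2.resize(i[140:240,290:430],None,fx=5,fy=5,interpolation=cv2.INTER_CUBIC),alpha=1.6)
cv2.imwrite("pics/f.png",f(im))
g=lambda i:cv2.convertScaleAbs(cv2.resize(i[120:200,210:350],None,fx=5,fy=5,interpolation=cv2.INTER_CUBIC),alpha=1.6)
cv2.imwrite("pics/g.png",g(a))
E
```

```text
-0.089 front far [529. 255.] lip far [296. 124.] lip near [148. 209.]
-0.086 front far [533. 256.] lip far [300. 125.] lip near [151. 210.]
```

View pics/f.png

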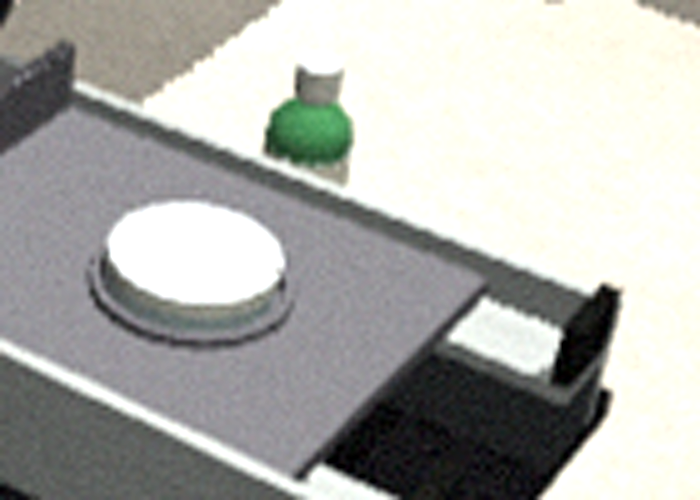

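View pics/g.png

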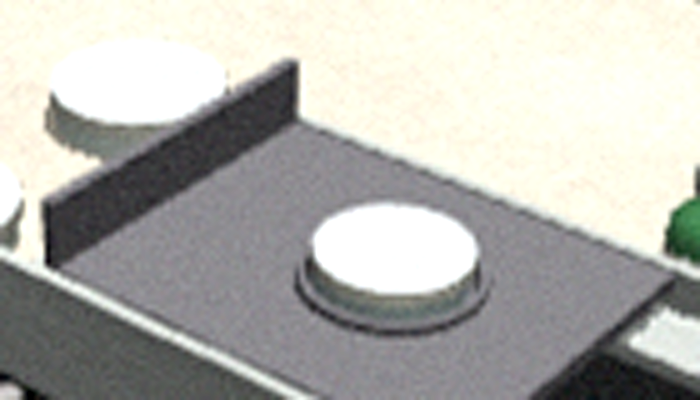

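The drop is visible: the inner wall of the far side lip now shows as an even band above the tray plate (crop, from (75,90) to (480,270)). At the start the plate was flush with it. The tool also dipped 0.6 mm as this happened. I'm letting go now and backing straight off.

>>> play_rows --moves '[{"x": 0.01, "y": -0.1, "z": 0, "turn": 0, "jaw": 0}, {"x": 0.01, "y": -0.1, "z": 0, "turn": 0, "jaw": 0}, {"x": 0.02, "y": -0.2, "z": 0, "turn": 0, "jaw": 0}, {"x": 0.04, "y": -0.4, "z": 0, "turn": 0, "jaw": 0}, {"x": 0.08, "y": -0.8, "z": 0, "turn": 0, "jaw": 0}, {"x": 0.1, "y": -1, "z": 0, "turn": 0, "jaw": 0}, {"x": 0.1, "y": -1, "z": 0, "turn": 0, "jaw": 0}]'

```text
t: 10.22
tool_pos: [0.5363, 0.0303, 0.0724]
tool_rot: [-1.259, 1.128, -1.128]
contact_force: [0.9, 0.6, -0.1]
opening: 0.0
```

>>> play_rows --moves '[{"x": 0, "y": 0, "z": 2.5, "turn": 0, "jaw": 0}, {"x": 0, "y": 0, "z": 2.5, "turn": 0, "jaw": 0}, {"x": 0, "y": -1, "z": 3, "turn": 0, "jaw": 0}, {"x": 0, "y": -3, "z": 2, "turn": 0, "jaw": 0}, {"x": 0, "y": -3.5, "z": 1, "turn": 0, "jaw": 0}, {"x": 0, "y": -3.5, "z": 0, "turn": 0, "jaw": 0}, {"x": 0, "y": -3.5, "z": 0, "turn": 0, "jaw": 0}, {"x": 0, "y": -3.5, "z": 0, "turn": 0, "jaw": 0}]'

```text
t: 10.88
tool_pos: [0.5359, -0.1514, 0.183]
tool_rot: [-1.258, 1.128, -1.13]
contact_force: [0.8, 0.4, -0.2]
opening: 0.0004
```

>>> play_rows --moves '[{"x": 0, "y": -3.5, "z": 0, "turn": 0, "jaw": 0}, {"x": 0, "y": -3.5, "z": 0, "turn": 0, "jaw": 0}, {"x": 0, "y": -3.5, "z": 0, "turn": 0, "jaw": 0}, {"x": 0, "y": -3.5, "z": 0, "turn": 0, "jaw": 0}, {"x": 0, "y": 0, "z": 0, "turn": 0, "jaw": 0}, {"x": 0, "y": 0, "z": 0, "turn": 0, "jaw": 0}, {"x": 0, "y": 0, "z": 0, "turn": 0, "jaw": 0}]'

```text
t: 11.47
tool_pos: [0.5357, -0.2892, 0.182]
tool_rot: [-1.258, 1.13, -1.129]
contact_force: [-0.3, 0.6, 1.0]
opening: -0.0004
```

```bash
python3 st.py; python3 - <<'E'
from station import eyes
from h import *
import cv2
t=eyes.get_image("top");im=t["img"][:,:,::-1]
u=np.array([-.1098,.994]);v=np.array([-u[1],u[0]]);h=np.array([.5201,.1753])
big=cv2.convertScaleAbs(cv2.resize(im[120:300,90:330],None,fx=3.3,fy=3.3,interpolation=cv2.INTER_CUBIC),alpha=1.7)
def pl(P,c):
    q=np.array([(proj(t,np.r_[h+a*u+b*v,z])-[90,120]+.5)*3.3 for a,b,z in P]).astype(int);cv2.polylines(big,[q],True,c,1)
pl([(-.21,-.105,.012),(.14,-.105,.012),(.14,.105,.012),(-.21,.105,.012)],(0,0,255))
pl([(-.095,-.0755,.061),(.095,-.0755,.061),(.095,.0755,.061),(-.095,.0755,.061)],(255,0,0))
pl([(-.095,-.0755,.09),(-.089,-.0755,.09),(-.089,.0755,.09),(-.095,.0755,.09)],(255,255,0))
cv2.imwrite("pics/ov4.png",big)
im=eyes.get_image("scene")["img"][:,:,::-1]
cv2.imwrite("pics/scene4.png",cv2.convertScaleAbs(cv2.resize(im[120:320,210:430],None,fx=3,fy=3,interpolation=cv2.INTER_CUBIC),alpha=1.5))
E
```

```text
11.4667 [ 0.5357 -0.2892  0.182 ] [[0.108, -0.0, 0.994], [-0.994, 0.001, 0.108], [-0.001, -1.0, -0.0]] [-0.29  0.65  1.01] -0.0003704474390403119
bed x-home -0.46342178317981064 y 0.035516236437774795
```

View pics/ov4.png

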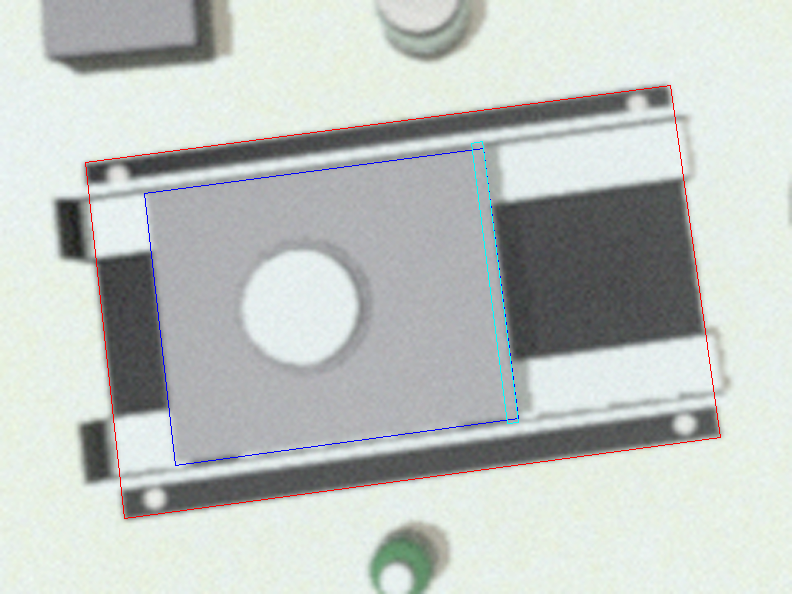

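View pics/scene4.png

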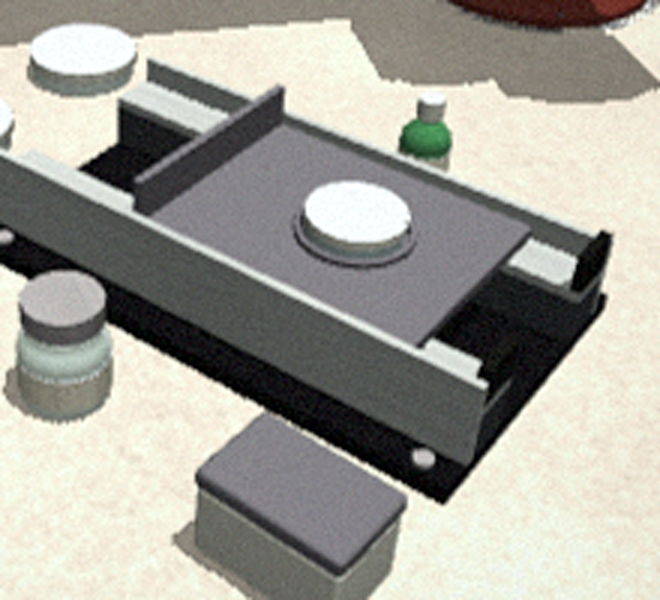

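The tray sits on the home overlay to within about 3 mm in the top view (front edge at (160,330), lip at (497,280)). It is sunk evenly below the side lip, the dish is in its ring, and the vial, jar and box have not moved.

```bash
python3 -c "
from station import finish_job
print(finish_job())"
```

```text
the job is handed in; nothing more can be done
None
```

I pushed the tray along the rails with closed fingertips at no more than about 24 mm/s, slowing to 12 mm/s near home, until it dropped into the notches. I then backed off, lifted clear and handed the job in at about 11.5 s. The push force stayed around 3.5 to 5 N wherever I read it.

**Last checks:**
- **Drop:** the sinking shows in the scene view, where an even band of side-lip wall now stands above the plate; at the start the two were flush.
- **Position:** in the top view the tray lies within about 3 mm of home, judged by eye against the overlay.
- **Dish and bystanders:** the dish is in its ring, and the vial, jar and box look unmoved.
- **Contact:** the tool force reading is about zero (noise).

**Where signs disagreed:** I did not feel the sharp rise in push force, because I stopped as soon as the tray had dropped. The evidence for the drop is the pictures and a 0.6 mm dip of the tool with a change in vertical force. Raw scene-camera projections were off by a few pixels, so I corrected them against the starting view.

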